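# Bring the amber bottle under the filling nozzle

## Task

Turn the bottle carousel by gently pushing on its orange spokes with a finger until the open amber bottle stands centred under the blue filling nozzle, and leave it at rest there. Do not touch or lift any of the bottles, do not turn the carousel by its deck, cups or hub, and leave the yellow can and the jar where they are.

Things in the scene. Friction and masses are not known exactly. Their poses are not given: they have to be found in the camera images.
- carousel: White round deck, 180 mm across, that turns endlessly either way about a vertical axis. Origin on the axis at the deck's underside, 20 mm above the bench. Four grey cups (rims 50 mm above the bench), one bottle each, 62 mm from the axis along its own +x, +y, -x, -y. Stiff bearing, no spring or notches: about 1 N on a spoke turns it, and it stops when the push stops.
- spoke_end (a point): Middle of the outer end of one of the four alike orange spokes, 152 mm from the axis, 37 mm above the bench. The spokes are level, straight and radial, between the cups at 45, 135, 225 and 315 degrees in the carousel's frame (this one at 45); each 12 mm wide, 26 mm tall (24 to 50 mm above the bench), standing clear of the deck from 90 to 152 mm from the axis.
- station: Fixed filling station under the carousel. Origin on the carousel's axis at bench level; +x points to its column, away from the robot. White foot 150 mm across, 18 mm high; a strip 8 mm high leads to the 22 mm steel column, 195 mm from the axis, with a blue head up to 215 mm high. A 12 mm steel tube runs level from it, 190 mm up, to above the nozzle.
- nozzle_tip (a point): Lower end of the blue downward filling nozzle (16 mm across, tapering), fixed 62 mm from the carousel's axis, 130 mm above the work surface; 17 mm above the mouths of the bottles.
- amber_mouth (a point): Centre of the open mouth (dark, 14 mm) on the 19 mm wide neck of the amber bottle, 78 mm above its underside, 113 mm above the work surface.
- amber_bottle: The brown amber-glass bottle with a white label and no cap: 33 mm across, 78 mm tall, standing loose in one of the carousel's cups (18 mm deep outside, 36 mm wide inside, inner floor 35 mm above the work surface). Origin at the centre of its underside.
- green_bottle: Green bottle with a black cap: one of the capped bottles standing in the carousel, 33 mm across, 78 mm tall, loose in its cup; origin at the centre of its underside
- white_bottle: White bottle with a white cap: one of the capped bottles standing in the carousel, 33 mm across, 78 mm tall, loose in its cup; origin at the centre of its underside
- blue_bottle: Blue bottle with a white cap: one of the capped bottles standing in the carousel, 33 mm across, 78 mm tall, loose in its cup; origin at the centre of its underside
- wipes_can: Bystander: upright yellow can of wipes, 72 mm across, 130 mm tall, loose on the bench; origin at the centre of its underside.
- jar: Bystander: upright white jar with a blue lid, 64 mm across, 80 mm tall, loose; origin at the centre of its underside.
There are look-alikes about, which are no part of the job. There is more than one size of the blue_bottle; the one meant has the size given above. Leave any red look-alike of the amber_bottle alone.

How it is judged (in metres and radians):
On the way:
1. the carousel turns while the fingers work beside it, at its spokes (angular speed of carousel above 0.03 rad/s and horizontal distance between the grasp point and carousel between 0.085 and 0.21 m and height (world z) of the grasp point below 0.13 m and horizontal distance between amber_mouth and nozzle_tip above 0.01 m), for 0.02 s.
At the end, for the whole second after the job is handed in: The amber bottle's mouth is within 10 mm of the nozzle's tip seen from above, the carousel is at rest, all four bottles stand upright in their cups, and the can and jar are within 20 mm of where they began (horizontal distance between amber_mouth and nozzle_tip below 0.01 m and angular speed of carousel below 0.03 rad/s and angle between each of amber_bottle, green_bottle, white_bottle, blue_bottle's own z axis and vertical below 0.15 rad and horizontal distance between amber_bottle and carousel between 0.056 and 0.068 m and height (world z) of each of amber_bottle, green_bottle, white_bottle, blue_bottle below 0.04 m and horizontal distance between green_bottle and carousel between 0.056 and 0.068 m and horizontal distance between white_bottle and carousel between 0.056 and 0.068 m and horizontal distance between blue_bottle and carousel between 0.056 and 0.068 m and distance of each of wipes_can, jar from where it was at the start of the episode below 0.02 m); the robot touches nothing.
It fails at once if the robot touches a bottle of the carousel (more than 0.5 N) (contact force between any of the fingers, the arm and amber_bottle above 0.5 N or contact force between any of the fingers, the arm and green_bottle above 0.5 N or contact force between any of the fingers, the arm and white_bottle above 0.5 N or contact force between any of the fingers, the arm and blue_bottle above 0.5 N).
It fails at once if a bottle is lifted out of its cup (more than 15 mm) (height (world z) of any of amber_bottle, green_bottle, white_bottle, blue_bottle above 0.05 m).
It fails at once if the carousel is pushed or gripped harder than 20 N (contact force between the fingers and carousel above 20 N).
It fails at once if the fingers work on the deck, cups or hub instead of a spoke (contact force between the fingers and carousel above 0.5 N and horizontal distance between the grasp point and carousel below 0.085 m).
It fails at once if the can or the jar is moved more than 20 mm or lifted (distance of any of wipes_can, jar from where it was at the start of the episode above 0.02 m).
It also fails if it takes over 72 s, if anything falls off the work surface, if the arm or the gripper's body presses on something with over 40 N, if the wrist force passes 120 N, or if a joint passes its speed limit or range.

## Robot

A 6-joint arm with a two-finger parallel gripper is mounted at the origin on the work surface. World frame = base frame: x ahead of the robot, y to its left, z up, the work surface at z = 0. Lengths are in mm, angles in rad, forces in N, time in s.
With the tool pointing down it reaches from about 350 to 875 mm from the base axis. Payload 4.2 kg.
Tool frame: the origin (TCP) lies between the finger pads; the fingertips stand 8 mm ahead of it and the grasp point (between the pads) lies 11 mm behind it; z points along the fingers, y is the line along which they close (so a half turn about z gives the same grasp; the last joint's range is limited). The gripper opens to 85 mm and grips with 20 to 120 N. Pads are 22 mm wide; open, the fingers measure 114 mm over their backs; the gripper's body (76 mm by 85 mm) begins 54 mm behind the grasp point. The pads swing forward as they close: fully open they stand 13 mm farther back than shut.
Start: joints at [1.486, 0.385, 0.008, 0, -1.194, -0.259], TCP at [210.634, 588.415, 239.312] pointing down, gripper open.
Joint ranges: [-3.14, 3.14], [-1.21, 2.06], [-1.07, 1.41], [-3.16, 2.05], [-2.99, -0.16], [-3.1, 3.1]. Speed limits (rad/s): [2.79, 2.79, 3.14, 3.14, 3.14, 3.14].

## Interface

Orientations are given as [roll, pitch, yaw] about the fixed x, y, z axes, in that order (R = Rz(yaw) Ry(pitch) Rx(roll)).
In Python, from cell import * gives the robot as it stands.
- The arm moves only by the tool step_arm, never from a script. Its argument "steps" is a list of rows, each a list of 7 numbers: the turn, a rotation vector about the tool's x, y, z in rad, then the shift along the tool's x, y, z in cm, then the opening, from 0 (shut) to 1 (fully open). A call has 1 to 12 rows; each row shifts and turns the commanded pose from where the row before left it, along the tool's axes as they then stand; what a row does not reach is not made up. A row lasts 1/8 s, in which the tool goes at most 62.5 mm and 10.7 degrees, less where a joint would pass 70% of its speed; a pose out of reach is approached as far as the arm can. A call with a gripper value outside its range is refused whole. The fingers move at their own pace and stop on an object; "squeeze" is the grip in N (left out, the last holds). Time passes only in rows, so rows that do not move let the fingers close. It gives the time, the measured TCP pose, the force, the opening and the grip force at its end, in the units of the state.
- sense(): the state, without advancing time (a new reading comes with each control period).
- camera(name): name is "side" or "top" or "wrist"; returns the picture (400x640x3 uint8, blue, green, red); there is no depth.
- get_calibration(name): a dict with "mtx" (3x3 intrinsics, pixels), "world_to_cam" (4x4, takes a point from world to camera coordinates). Camera axes: x right, y down, z forward; pixel columns grow to the right and rows downward; lengths in mm; the calibration is good to about 2 mm. A picture is of the moment at which its call begins: read the wrist's pose just before it. get_calibration takes no time and is no camera call; for the wrist camera it gives the pose at the moment of the call.
- sign_off(): hands the job in; it is judged then, once.
The state is a dict: "t": time; "joint_positions": joint angles; "qd": joint speeds; "joint_efforts": joint torques, N m; "eef_pos": TCP position; "ee_rot": TCP orientation; "force": force on the tool from outside, world axes, zero at the start; "ft_torque": the same for the moment, N m; "width": finger opening in mm; "grasp_force": force on a finger pad.
Only numpy, scipy, OpenCV 4.12 (cv2) and the standard library are available. Lean on these libraries where they do the work, as an engineer would, in place of code of your own. Each camera call takes 0.05 s, during which the arm holds its last target. There are 200 camera calls.

## Working session

There is one attempt and no reset: what is moved stays moved. The work goes in short steps, Python scripts to look and compute and a tool call to move; the robot and the scene stay as the last step left them, time stands still between calls to the robot, and variables do not carry over. Pictures are saved under pics/ and viewed, at most 10 in all, crops included, and the job is handed in when it is done.

Besides the shell and the picture viewer there is one more tool, called after "Emit:" as name(argument=value, ...) on one line, values as JSON. step_arm: Moves the arm, as the interface text tells. Its arguments: {"type":"object","properties":{"steps":{"type":"array","items":{"type":"array","items":{"type":"number"}}},"squeeze":{"type":"number"}},"required":["steps"]}

```bash
mkdir -p pics
python3 - <<'E'
from cell import *
import cv2
for n in("top","side"):
    cv2.imwrite(f"pics/{n}0.png",camera(n))
    c=get_calibration(n);print(n,c["mtx"],c["world_to_cam"])
s=sense();print(s["t"],s["eef_pos"],s["ee_rot"],s["width"])
E
```

```text
top [[399.2445295    0.         325.70425567]
 [  0.         399.2445295  197.4737764 ]
 [  0.           0.           1.        ]] [[-2.55370365e-02 -9.99453819e-01 -2.09743374e-02  3.79818148e+01]
 [-9.88826238e-01  2.83368612e-02 -1.46354680e-01  5.72229651e+02]
 [ 1.46869091e-01  1.70025103e-02 -9.89009800e-01  1.13841114e+03]
 [ 0.00000000e+00  0.00000000e+00  0.00000000e+00  1.00000000e+00]]
side [[456.97010427   0.         315.42775135]
 [  0.         456.97010427 205.82814212]
 [  0.           0.           1.        ]] [[ 9.82143779e-01 -1.86943470e-01  2.11124649e-02 -5.52165820e+02]
 [-9.45591504e-02 -5.87544811e-01 -8.03647722e-01  1.36488267e+02]
 [ 1.62641213e-01  7.87301235e-01 -5.94730697e-01  1.03835466e+03]
 [ 0.00000000e+00  0.00000000e+00  0.00000000e+00  1.00000000e+00]]
0.1 [210.48496791 587.96389732 238.32768554] [ 3.13964345e+00 -9.20313960e-05 -3.43970593e-01] 85.6246248040232
```

View pics/top0.png

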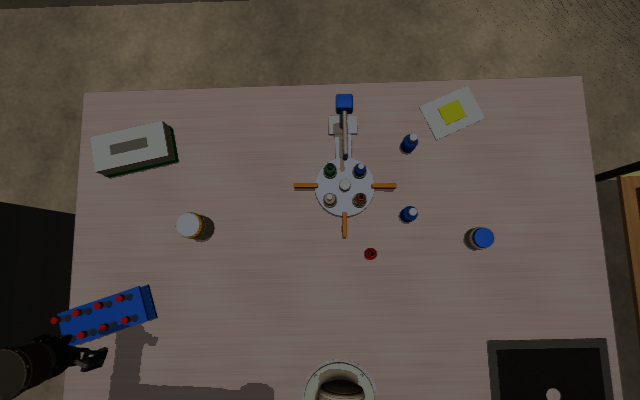

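View pics/side0.png

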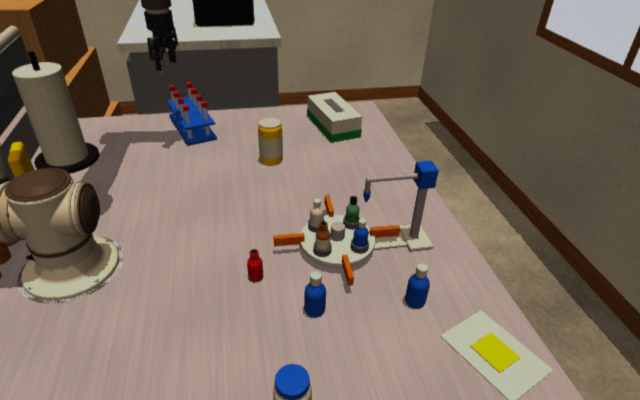

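Top view: the carousel hub is at about (345,185). The four bottles are green (330,170), blue (360,170), white (330,200) and amber (360,200), and the nozzle is at about (346,156). The red look-alike is at (370,254). Two larger loose blue bottles stand at (409,214) and (410,143), outside the carousel, so the one meant is the one in the cup. The can is at (190,225) and the jar at (482,238). I'll enlarge both views to confirm and measure.

Run:
```python
import cv2
a=cv2.imread("pics/top0.png")[135:245,285:425]
b=cv2.imread("pics/side0.png")[155:295,260:440]
a=cv2.convertScaleAbs(cv2.resize(a,None,fx=5.6,fy=5.4,interpolation=cv2.INTER_CUBIC),alpha=1.5)
a=cv2.imread("pics/top0.png")[135:245,285:425]
cv2.imwrite("pics/topc.png",cv2.convertScaleAbs(cv2.resize(a,None,fx=5,fy=5,interpolation=cv2.INTER_CUBIC),alpha=1.5))
cv2.imwrite("pics/sidec.png",cv2.resize(b,None,fx=4,fy=4,interpolation=cv2.INTER_CUBIC))
```

```text
(no output)
```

View pics/topc.png

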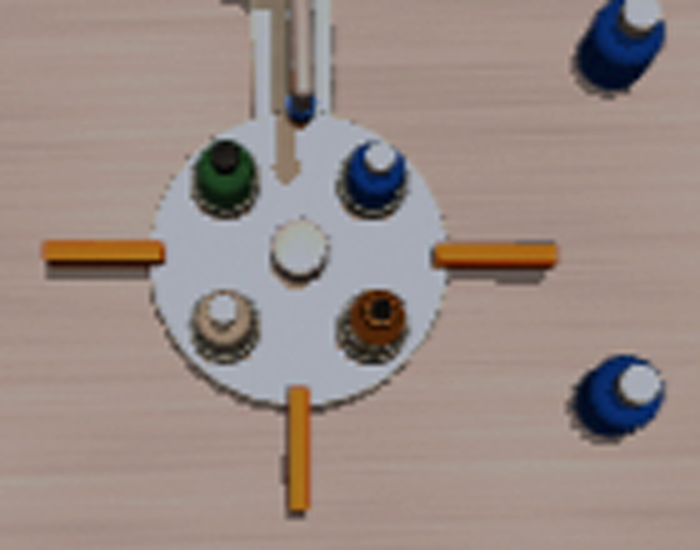

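View pics/sidec.png

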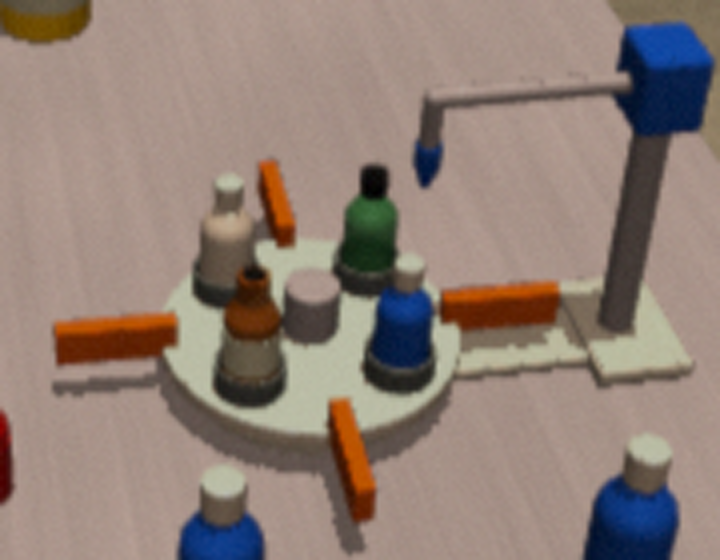

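```bash
cat > h.py <<'E'
import numpy as np,cv2
from cell import *
def P(n):
    c=get_calibration(n);return c["mtx"]@c["world_to_cam"][:3]
def tri(a,b,na="top",nb="side"):
    X=cv2.triangulatePoints(P(na),P(nb),np.float64(a),np.float64(b))[:,0];X=X[:3]/X[3]
    e=[np.round((lambda q:q[:2]/q[2])(P(n)@np.r_[X,1])-p,1) for n,p in((na,a),(nb,b))]
    return X,e
def ray(n,p,z):
    M=P(n);A=M[:,:3];b=M[:,3]
    H=np.c_[M[:,0],M[:,1],M[:,2]*z+b];q=np.linalg.solve(H,[p[0],p[1],1]);return q[:2]/q[2]
E
python3 - <<'E'
from h import *
T=lambda x,y:(285+x/5,135+y/5)
S=lambda x,y:(260+x/4,155+y/4)
D=dict(left=((43,249),(270,163)),right=((557,252),(366,490)),near=((298,510),(56,328)),amber=((379,310),(254,272)),nozzle=((298,124),(427,185)),hub=((299,245),(312,282)),greencap=((226,153),(374,170)),whitecap=((224,305),(230,182)),bluecap=((380,156),(407,264)),bigblue=((640,384),(223,480)))
R={}
for k,(a,b) in D.items():
    X,e=tri(T(*a),S(*b));R[k]=X;print(k,X.round(1),e)
c=(R["left"]+R["right"])/2;print(c)
for k in R: d=(R[k]-R["hub"])[:2];print(k,np.hypot(*d).round(1),np.degrees(np.arctan2(d[1],d[0])).round(1))
E
```

```text
left [614.8 116.7  45. ] [array([ 0. , -0.4]), array([-0.4,  0.1])]
right [ 602.6 -186.8   48. ] [array([ 0. , -0.1]), array([-0.1,  0. ])]
near [456.4 -29.5  47.5] [array([ 0. , -0.5]), array([-0.5,  0.1])]
amber [562.4 -76.3 112.4] [array([ 0. , -0.4]), array([-0.4,  0.1])]
nozzle [668.8 -34.8 128.8] [array([ 0.2, -1.6]), array([-1.4,  0.3])]
hub [607.8 -34.5  66.2] [array([ 0. , -0.1]), array([-0.1,  0. ])]
greencap [652.8   6.3 113. ] [array([-0.,  0.]), array([ 0., -0.])]
whitecap [566.6   9.8 111.6] [array([ 0., -0.]), array([-0.,  0.])]
bluecap [649.2 -80.3 110.2] [array([ 0. , -0.1]), array([-0.,  0.])]
bigblue [ 518.  -220.2  102.4] [array([ 0. , -0.4]), array([-0.4,  0.1])]
[608.68051728 -35.08058998  46.4975908 ]
left 151.4 87.4
right 152.4 -92.0
near 151.5 178.1
amber 61.7 -137.4
nozzle 61.0 -0.3
hub 0.0 0.0
greencap 60.7 42.3
whitecap 60.5 132.9
bluecap 61.7 -47.9
bigblue 206.2 -115.8
```

The points check out: spoke-end radii are 151–152 mm and tops at z about 47, bottles are about 61 mm from the axis, amber mouth z is 112 and nozzle z is 129. The axis is at about (608,-35), with the amber bottle at -137.5° and the nozzle at about 0°, so it needs about +137° counter-clockwise. I'll push the left spoke (87.5°) around the robot's side. That keeps clear of the loose blue bottles.

Emit:
step_arm(steps=[[0,0,0,4.8,2.6,0,0],[0,0,0,4.8,2.6,0,0],[0,0,0,4.8,2.6,0,0],[0,0,0,4.8,2.6,0,0],[0,0,0,4.8,2.6,0,0],[0,0,0,4.8,2.6,0,0],[0,0,0,4.8,2.6,0,0],[0,0,0,4.8,2.6,0,0],[0,0,0,4.8,2.6,0,0],[0,0,0,4.8,2.6,0,0],[0,0,0,4.8,2.6,0,0],[0,0,0,4.8,2.6,0,0]])

```text
t: 1.6
eef_pos: [648.5, 99.0, 238.7]
ee_rot: [3.141, 0.001, -0.344]
force: [1.4, 0.4, -0.4]
width: 0.2
grasp_force: 0.0
```

Emit:
step_arm(steps=[[0,0,0.16,0,0,0,0],[0,0,0.16,0,0,0,0],[0,0,0.16,0,0,0,0],[0,0,0.16,0,0,0,0],[0,0,0.16,0,0,0,0],[0,0,0.16,0,0,0,0],[0,0,0.16,0,0,0,0],[0,0,0.15,0,0,0,0],[0,0,0,0,0,0,0],[0,0,0,0,0,0,0]])

```text
t: 2.85
eef_pos: [647.6, 100.5, 239.0]
ee_rot: [3.141, -0.0, -1.612]
force: [0.3, -0.5, -0.0]
width: 0.3
grasp_force: 0.0
```

Emit:
step_arm(steps=[[0,0,0,0,0,3,0],[0,0,0,0,0,3,0],[0,0,0,0,0,3,0],[0,0,0,0,0,3,0],[0,0,0,0,0,3,0],[0,0,0,0,0,3,0],[0,0,0,0,0,2,0],[0,0,0,0,0,0,0]])

```text
t: 3.85
eef_pos: [646.6, 100.1, 37.4]
ee_rot: [3.138, -0.002, -1.613]
force: [-0.2, -0.5, -0.9]
width: -0.1
grasp_force: 0.0
```

Run:
```python
from h import *
a=camera("top")[115:225,275:415];b=camera("side")[155:295,260:440]
a=cv2.convertScaleAbs(cv2.resize(a,(700,550),interpolation=cv2.INTER_CUBIC),alpha=1.5)[:300]
b=cv2.resize(b,(386,300),interpolation=cv2.INTER_CUBIC)
c=np.zeros((600,700,3),np.uint8);c[:300]=a;c[300:,:386]=b
cv2.imwrite("pics/down.png",c)
s=sense();print(s["eef_pos"],s["ee_rot"],s["force"])
```

```text
[648.35148278 100.66707634  39.94181476] [-3.14057033e+00  3.37560074e-05 -1.61263775e+00] [ 0.32424076 -0.06664066 -0.01299179]
```

View pics/down.png

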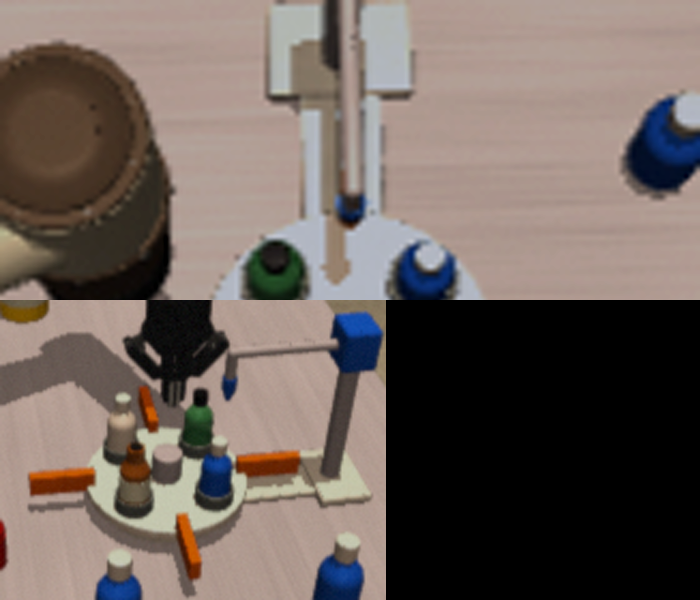

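The picture shows the shut fingers beside the left spoke, on its far side and clear of the bottles. Next: make contact and start the push slowly.

Emit:
step_arm(steps=[[0,0,0,0,0.5,0,0],[0,0,0,0,0.5,0,0],[0,0,0,0,0.5,0,0],[0,0,0,0,0.4,0,0],[0,0,-0.03,-0.06,0.41,0,0],[0,0,-0.03,-0.06,0.41,0,0],[0,0,-0.03,-0.06,0.41,0,0],[0,0,-0.03,-0.06,0.41,0,0],[0,0,-0.03,-0.06,0.41,0,0],[0,0,-0.03,-0.06,0.41,0,0],[0,0,-0.03,-0.06,0.41,0,0],[0,0,-0.03,-0.06,0.41,0,0]])

```text
t: 5.45
eef_pos: [595.6, 104.1, 39.3]
ee_rot: [-3.142, 0.0, -1.372]
force: [1.5, 0.1, 0.2]
width: 0.4
grasp_force: 0.3
```

```bash
cat >> h.py <<'E'
def st():
    s=sense();d=s["eef_pos"][:2]-np.array([608,-35]);y=s["ee_rot"][2];a=y+np.pi
    print("t",s["t"],"z",s["eef_pos"][2].round(1),"radial",(d@[np.cos(a),np.sin(a)]).round(1),"tang",(d@[-np.sin(a),np.cos(a)]).round(1),"spoke dir",np.degrees(a).round(1),"F",np.round(s["force"],1),"q",np.round(s["joint_positions"],2))
E
python3 - <<'E'
from h import *
st()
a=camera("side")[155:295,260:440]
cv2.imwrite("pics/p1.png",cv2.resize(a,(540,420)))
E
```

```text
t 5.45 z 39.3 radial 138.8 tang -15.3 spoke dir 101.4 F [1.5 0.1 0.2] q [ 0.44  0.56 -0.27 -0.   -0.74 -0.24]
```

View pics/p1.png

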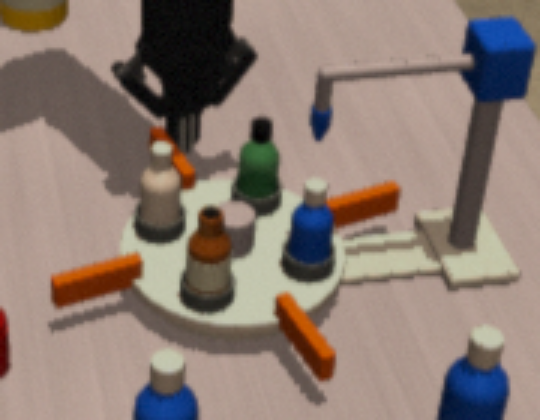

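Contact is good: the carousel is turning with about 1.5 N on the spoke. I'll keep going.

Emit:
step_arm(steps=[[0,0,-0.05,-0.05,0.69,0,0],[0,0,-0.05,-0.05,0.69,0,0],[0,0,-0.05,-0.05,0.69,0,0],[0,0,-0.05,-0.05,0.69,0,0],[0,0,-0.05,-0.05,0.69,0,0],[0,0,-0.05,-0.05,0.69,0,0],[0,0,-0.05,-0.05,0.69,0,0],[0,0,-0.05,-0.05,0.69,0,0],[0,0,-0.05,-0.05,0.69,0,0],[0,0,-0.05,-0.05,0.69,0,0],[0,0,-0.05,-0.05,0.69,0,0],[0,0,-0.05,-0.05,0.69,0,0]])

```text
t: 7.0
eef_pos: [520.3, 72.4, 39.4]
ee_rot: [-3.141, 0.0, -0.772]
force: [0.9, 0.3, -0.3]
width: 0.1
grasp_force: 0.4
```

```bash
python3 -c "
from h import *
st()"
```

```text
t 7.0 z 39.4 radial 137.8 tang -15.8 spoke dir 135.8 F [ 0.9  0.3 -0.3] q [ 0.45  0.46 -0.48 -0.   -0.64  0.35]
```

Emit:
step_arm(steps=[[0,0,-0.05,-0.05,0.69,0,0],[0,0,-0.05,-0.05,0.69,0,0],[0,0,-0.05,-0.05,0.69,0,0],[0,0,-0.05,-0.05,0.69,0,0],[0,0,-0.05,-0.05,0.69,0,0],[0,0,-0.05,-0.05,0.69,0,0],[0,0,-0.05,-0.05,0.69,0,0],[0,0,-0.05,-0.05,0.69,0,0],[0,0,-0.05,-0.05,0.69,0,0],[0,0,-0.05,-0.05,0.69,0,0],[0,0,-0.05,-0.05,0.69,0,0],[0,0,-0.05,-0.05,0.69,0,0]])

```text
t: 8.5
eef_pos: [475.8, 3.4, 39.3]
ee_rot: [-3.142, 0.0, -0.172]
force: [0.2, 0.1, 0.6]
width: 0.4
grasp_force: 0.4
```

Emit:
step_arm(steps=[[0,0,-0.05,-0.05,0.69,0,0],[0,0,-0.05,-0.05,0.69,0,0],[0,0,-0.05,-0.05,0.69,0,0],[0,0,-0.05,-0.05,0.69,0,0],[0,0,-0.05,-0.05,0.69,0,0],[0,0,-0.05,-0.05,0.69,0,0],[0,0,-0.05,-0.05,0.69,0,0],[0,0,-0.05,-0.05,0.69,0,0],[0,0,-0.05,-0.05,0.69,0,0],[0,0,-0.05,-0.05,0.69,0,0],[0,0,-0.05,-0.05,0.69,0,0],[0,0,-0.04,-0.04,0.55,0,0]])

```text
t: 10.0
eef_pos: [477.5, -77.1, 39.3]
ee_rot: [-3.141, 0.001, 0.417]
force: [-1.0, 0.5, -0.0]
width: 0.3
grasp_force: 0.4
```

Run:
```python
from h import *
st()
b=camera("side");a=camera("top");st()
cv2.imwrite("pics/t2.png",a);cv2.imwrite("pics/s2.png",b)
c=np.zeros((600,800,3),np.uint8)
c[:300,:386]=cv2.resize(b[155:295,260:440],(386,300),interpolation=cv2.INTER_CUBIC)
c[300:,:]=0
A=cv2.convertScaleAbs(cv2.resize(a[140:240,290:410],(414,345),interpolation=cv2.INTER_CUBIC),alpha=1.5)
c[:345,386:]=A
cv2.imwrite("pics/p2.png",c[:345])
```

```text
t 10.0 z 39.3 radial 136.3 tang -14.4 spoke dir 203.9 F [-1.   0.5 -0. ] q [ 0.18  0.41 -0.58 -0.   -0.59  1.81]
t 10.1 z 39.3 radial 135.9 tang -13.9 spoke dir 203.8 F [-0.7 -0.8 -0.3] q [ 0.18  0.41 -0.58 -0.   -0.59  1.81]
```

View pics/p2.png

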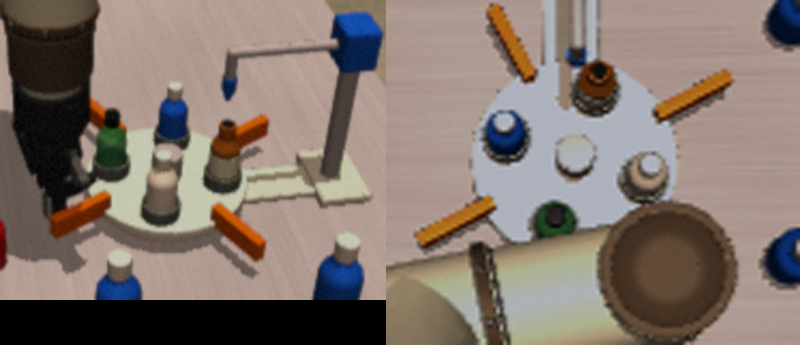

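Run:
```python
from h import *
C=np.array([608,-35])
def pr(k,q,c=C):
    d=q-c;print(k,q.round(1),np.hypot(*d).round(1),np.degrees(np.arctan2(d[1],d[0])).round(1))
T=lambda x,y:(290+(x-386)/3.45,140+y/3.45)
S=lambda x,y:(260+x/2.144,155+y/2.143)
for k,a,b,z in(("amber",(599,69),(228,125),113),("nozzle",(576,62),(229,99),130),("hub",(576,154),(166,150),66)):
    X,e=tri(T(*a),S(*b));print(k,X.round(1),e);pr(k,X[:2]);pr(" top",ray("top",T(*a),z));pr(" side",ray("side",S(*b),z))
pr("ul spoke",ray("top",T(493,8),50));pr("r spoke",ray("top",T(730,75),50));pr("ll spoke",ray("top",T(419,240),50))
pr("column",ray("side",(260+617/4,155+328/4),8))
pr("head",ray("top",(344.5,99),215))
```

```text
amber [667.4 -54.8 110.2] [array([-0. ,  0.1]), array([ 0.1, -0. ])]
amber [667.4 -54.8] 62.6 -18.5
 top [667.1 -54.7] 62.3 -18.5
 side [665.9 -58.3] 62.4 -21.9
nozzle [670.8 -35.8 130. ] [array([ 0.1, -0.5]), array([-0.5,  0.1])]
nozzle [670.8 -35.8] 62.8 -0.7
 top [669.3 -35.6] 61.3 -0.5
 side [671.9 -35.7] 63.9 -0.6
hub [605.9 -35.2  68.4] [array([ 0. , -0.2]), array([-0.2,  0. ])]
hub [605.9 -35.2] 2.1 -173.6
 top [605.7 -35.2] 2.3 -174.2
 side [607.2 -32.3] 2.9 106.1
ul spoke [739.6  32.1] 147.7 27.0
r spoke [ 673.7 -170.3] 150.4 -64.1
ll spoke [538.3  99.8] 151.8 117.3
column [804.  -39.6] 196.1 -1.3
head [806.1 -36.3] 198.1 -0.4
```

The amber bottle is now at about -18.4° and the nozzle at -0.6°, so 17.8° (0.31 rad) remains. I'll push that slowly and ease off at the end.

Emit:
step_arm(steps=[[0,0,-0.035,-0.04,0.48,0,0],[0,0,-0.035,-0.04,0.48,0,0],[0,0,-0.035,-0.04,0.48,0,0],[0,0,-0.035,-0.04,0.48,0,0],[0,0,-0.035,-0.04,0.48,0,0],[0,0,-0.035,-0.04,0.48,0,0],[0,0,-0.03,-0.03,0.41,0,0],[0,0,-0.025,-0.03,0.34,0,0],[0,0,-0.02,-0.02,0.27,0,0],[0,0,-0.015,-0.01,0.2,0,0],[0,0,0,0,0,0,0]])

```text
t: 11.48
eef_pos: [496.9, -113.5, 39.3]
ee_rot: [3.141, -0.0, 0.716]
force: [-0.5, 0.4, -0.0]
width: 0.2
grasp_force: 0.1
```

Run:
```python
from h import *
st()
b=camera("side");a=camera("top");st()
c=np.zeros((345,800,3),np.uint8)
c[:300,:386]=cv2.resize(b[155:295,260:440],(386,300),interpolation=cv2.INTER_CUBIC)
c[:345,386:]=cv2.convertScaleAbs(cv2.resize(a[140:240,290:410],(414,345),interpolation=cv2.INTER_CUBIC),alpha=1.5)
cv2.imwrite("pics/p3.png",c)
```

```text
t 11.475 z 39.3 radial 135.4 tang -13.7 spoke dir 221.0 F [-0.5  0.4 -0. ] q [ 0.09  0.44 -0.51  0.   -0.62  2.19]
t 11.575 z 39.3 radial 135.3 tang -13.7 spoke dir 221.0 F [-0.3  0.1 -0.1] q [ 0.09  0.44 -0.51  0.   -0.62  2.19]
```

View pics/p3.png

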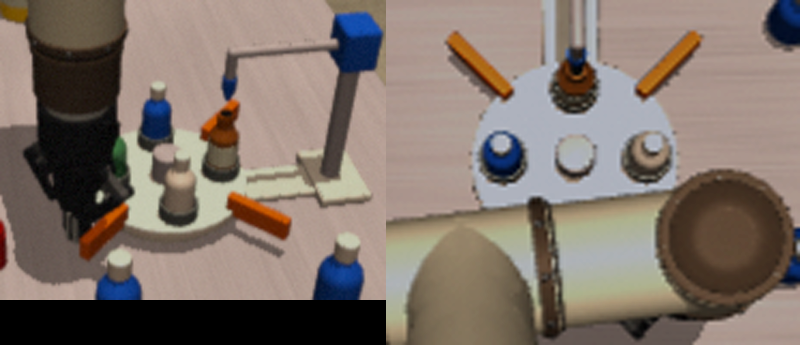

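Run:
```python
from h import *
C=np.array([607.5,-35])
def pr(k,q):
    d=q-C;print(k,q.round(1),np.hypot(*d).round(1),np.degrees(np.arctan2(d[1],d[0])).round(1))
T=lambda x,y:(290+(x-386)/3.45,140+y/3.45)
S=lambda x,y:(260+x/2.144,155+y/2.143)
pr("ul",ray("top",T(451,37),50));pr("ur",ray("top",T(697,37),50));pr("blue",ray("top",T(502,143),113));pr("white",ray("top",T(652,143),113))
pr("amber side",ray("side",S(227,113),113));pr("nozzle side",ray("side",S(229,99),130))
```

```text
ul [714.8  69.2] 149.6 44.2
ur [ 708.2 -143.6] 148.1 -47.2
blue [608.   25.9] 60.9 89.5
white [604.4 -95.4] 60.4 -92.9
amber side [670.7 -37.6] 63.3 -2.4
nozzle side [671.9 -35.7] 64.4 -0.6
```

The amber mouth is about 1° (1–2 mm) from the nozzle, well within tolerance. I'll back away from the spoke, lift, and check.

Emit:
step_arm(steps=[[0,0,0,-0.3,-0.8,0,0],[0,0,0,-0.3,-0.8,0,0],[0,0,0,0,0,-2,0],[0,0,0,0,0,-4,0],[0,0,0,0,0,-5,0],[0,0,0,0,0,-5,0],[0,0,0,-5,0,-2,0],[0,0,0,-5,0,0,0],[0,0,0,0,0,0,0],[0,0,0,0,0,0,0]])

```text
t: 12.82
eef_pos: [406.2, -170.9, 219.5]
ee_rot: [3.141, -0.001, 0.716]
force: [-0.1, -0.4, -0.3]
width: -0.2
grasp_force: 0.0
```

Run:
```python
from h import *
st()
b=camera("side");a=camera("top");st()
c=np.zeros((345,800,3),np.uint8)
c[:300,:386]=cv2.resize(b[155:295,260:440],(386,300),interpolation=cv2.INTER_CUBIC)
c[:345,386:]=cv2.convertScaleAbs(cv2.resize(a[140:240,290:410],(414,345),interpolation=cv2.INTER_CUBIC),alpha=1.5)
cv2.imwrite("pics/p4.png",c)
```

```text
t 12.825 z 219.5 radial 241.4 tang -30.0 spoke dir 221.0 F [-0.1 -0.4 -0.3] q [-0.03  0.08 -0.45  0.   -1.04  2.31]
t 12.925 z 219.2 radial 240.7 tang -30.1 spoke dir 221.1 F [0.1 0.5 0.7] q [-0.03  0.08 -0.45  0.   -1.04  2.31]
```

View pics/p4.png

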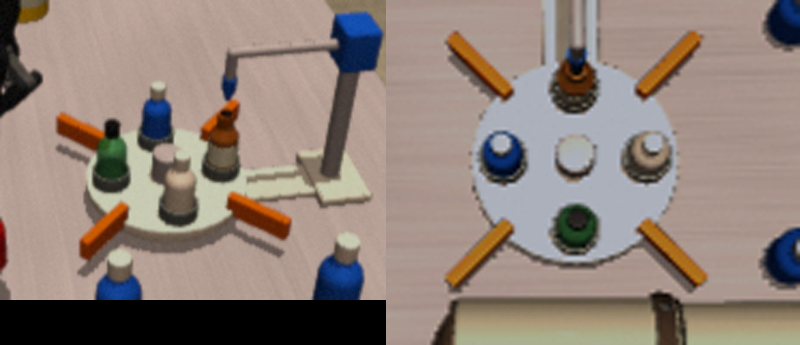

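The arm is clear and the carousel is still. The amber mouth (576,75) sits directly under the nozzle (576,62), and all four bottles are upright in their cups. I'm handing it in.

```bash
python3 -c "
from cell import *
print(sign_off())"
```

```text
the job is handed in; nothing more can be done
None
```

The job is handed in: I turned the carousel by one orange spoke until the open amber bottle stood under the nozzle, about 1–2 mm off centre by my measurement, and left it at rest with all bottles upright and the arm clear; the hand-in call returned no verdict.

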